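Fetch the locating pin with sprung tongs and seat it in the carton stop

ROBOT

A 6-joint arm with a two-finger parallel gripper is mounted at the origin on a cart in front of the work surface, level with it; the furniture and walls round the work are solid. World frame = base frame: x ahead of the robot, y to its left, z up, the work surface at z = 0. Lengths are in m, angles in rad, forces in N, time in s.
With the tool pointing down it reaches from about 0.3 to 1 m from the base axis. Payload 5.1 kg.
Tool frame: the origin (TCP) lies at the very end of the fingers, on their centre line; the grasp point (between the pads) lies 19 mm behind it; x points along the fingers, y is the direction in which the jaws open and shut, and the axes are right-handed (so a half turn about x gives the same grasp; the last joint's range is limited). The gripper opens to 95 mm and grips with 3 to 60 N. Pads are 20 mm wide; open, the fingers measure 119 mm over their backs; the gripper's body (75 mm by 180 mm) begins 59 mm behind the grasp point.
Start: joints at [1.029, 0.124, 1.65, -0, 1.367, -0.083], TCP at [0.288, 0.583, 0.215] pointing down, gripper open.
Joint ranges: [-2.61, 2.61], [-1.02, 2.33], [0.03, 2.71], [-1.35, 4.49], [0.32, 2.68], [-2.91, 2.91]. Speed limits (rad/s): [2.57, 2.57, 3.14, 3.14, 3.14, 3.14].

INTERFACE

Orientations are given as a unit quaternion [w, x, y, z].
In Python, from workcell import ctrl, cams, order gives the robot as it stands.
- The arm moves only by the tool jog_arm, never from a script. Its argument "deltas" is text: rows parted by semicolons, each of 7 numbers parted by spaces: the closure, from 0 (fully open) to 1 (shut), then the shift along the world's x, y, z in cm, then the turn, a rotation vector about the world's x, y, z in rad. In form: grip x y z ax ay az; .... A call has 1 to 8 rows; each row shifts and turns the pose as measured when the row begins; what a row does not reach is not made up. A row lasts 1/8 s, in which the tool goes at most 62.5 mm and 10.7 degrees, less where a joint would pass 70% of its speed; a pose out of reach is approached as far as the arm can. A call with a gripper value outside its range is refused whole. The fingers move at their own pace and stop on an object; "squeeze" is the grip in N (left out, the last holds). Time passes only in rows, so rows that do not move let the fingers close. It gives the time, the measured TCP pose, the force and the opening at its end, in the units of the state.
- ctrl.observe(): the state, without advancing time (a new reading comes with each control period).
- cams.grab_frame(name): name is "scene" or "top" or "wrist"; returns a dict with "pixels" (400x640x3 uint8, blue, green, red), "range_z" (400x640 float32, m along the optical axis (not along the pixel's ray), 0 where there is no reading), "vfov" (degrees; the focal length in pixels is half the picture's height over the tangent of half this angle, whatever the lens; pixels are square), "cx", "cy" (the principal point, pixels), "k1" (the pictures are not rectified: a ray, as slopes to the right and down, at radius r is drawn at 1 + k1 r^2 times it, then the intrinsics apply), "view" (4x4, takes a point from world to camera coordinates). Camera axes: x right, y up, looking along -z (the intrinsics and any distortion apply to the point x, -y, -z); pixel columns grow to the right and rows downward; lengths in m; the calibration is good to about 2 mm. A picture is of the moment at which its call begins.
- order.close_job(): hands the job in, once; it reports no verdict.
The state is a dict: "time": time; "qpos": joint angles; "joint_vel": joint speeds; "joint_efforts": joint torques, N m; "position": TCP position; "orientation": TCP orientation; "wrist_force": force on the tool from outside, world axes, zero at the start; "wrist_torque": the same for the moment, N m; "finger_gap": opening from 0.0 (shut) to 1.0 (fully open).
Only numpy, scipy, OpenCV 4.12 (cv2) and the standard library are available. Lean on these libraries where they do the work, as an engineer would, in place of code of your own. Each camera call takes 0.05 s, during which the arm holds its last target. There are 200 camera calls.

TASK

Take the sprung tongs from their stand and use them, not your fingers, to squeeze hold of the longer of the two steel pins deep in the narrow storage wells and lift it out. Push that pin foot first into the bore of the metal stop block until the stiff seat inside stops dead, hold it pressed there with about 16 N for a second to set it (30 N or more on anything is too much), then leave the pin standing there and put the tongs back upright in their stand. Leave the short pin in its well and do not disturb the other things on the bench.

Things in the scene. Friction and masses are not known exactly. Their poses are not given: they have to be found in the camera images.
- stand: Fixed grey plastic block on a dark flange, the tongs' stand: 55 (x) by 75 (y) mm, 45 high. Origin at the centre of its underside, z up. A rectangular pit, 21 mm along its x and 44 mm along its y, bevelled 4 mm, goes down from the top to a floor 8 mm above the origin. The tongs stand in it, their y along the pit's y, either way round.
- tongs: Loose sprung tongs, 124 mm tall, 0.13 kg, upright. Origin midway between the leg tips, at tip level; z up to the bridge, y the line along which the legs close. Two steel legs (12 mm wide in x, 6 thick in y), inner faces 23 mm apart, outer 35, when open; both slide in equally along y, up to 6 mm each, and springs reopen them. A half turn about z changes nothing.
- tongs_grip (a point): Midway between the tongs' two dark grip blocks, 99 mm above tip level: hold and squeeze here from above. Blocks 18 mm wide in x, z = 84 to 114 mm; bridge above them up to 124 mm. Over their outer faces 44 mm when open (springs push 6 N each, +1.1 N per mm a leg moves in), 37 mm with a 16 mm pin gripped. Squeezed to 41 mm they can be carried and still pass over a pin.
- wells: Fixed grey plastic storage block on a dark flange, 95 (x) by 70 (y) mm, 90 high. Origin at the centre of its underside. Two wells, each 18 mm along its x by 41 mm along its y, floor 10 mm and mouth 90 mm above the origin, centred at x = -24 and +24 mm. The open tongs fit down with y along y. One holds the long pin, the other the short one; which varies.
- pin_mid (a point): Centre of the long pin: a loose plain steel round pin, 16 mm diameter, 50 mm tall, 0.04 to 0.09 kg, with a bevelled foot; it stands upright on the floor of one well. This point is half-way up (25 mm above its foot); z along the pin.
- pin: The long pin, the same as pin_mid but with the origin at the centre of its foot.
- stub_mid (a point): Centre of the short pin: loose steel round pin, 16 mm diameter, 28 mm tall, standing in the other well; it stays there.
- stop: Fixed bare-aluminium stop block on a dark steel flange, 60 by 60 mm, 50 high, against which cartons are squared up once its pin is in. Origin at the centre of its underside, z up.
- bore (a point): Centre of the mouth of the stop block's bore, on its top face 50 mm above the table. The bore is round, upright, 18 mm in diameter with a 3 mm bevel. Inside is the seat, a steel disc whose top lies somewhere between 13 and 23 mm below the mouth: this height is not measured and must be felt for.
- seat (a joint): How far the seat in the bore has been pushed down (m): 0 at the start, 0.004 fully down on its dead stop. It is stiff: it moves only under about 8 N and stays where it is left.
- mug: Navy mug, 68 by 90 mm, 62 high, standing on the table; a bystander. Origin at its underside.
- ramekin: White ribbed ramekin, 68 mm across, 36 high; a bystander. Origin at its underside.
- stapler: Stapler, 120 by 32 mm, 44 high; a bystander. Origin at its underside.
- pad: Ticket pad, 60 by 85 mm, 19 high, behind the work; a bystander. Origin at its underside.
- dispenser: Tape dispenser, 135 by 46 mm, 74 high, behind the work; a bystander. Origin at its underside.
- roll: Roll of packing tape, 79 mm across, 37 high, behind the work; a bystander. Origin at its underside.
- clipboard: Clipboard lying flat, 190 by 120 mm, 11 high, at the left; a bystander. Origin at its underside.
- marker: Felt marker lying down, 126 mm long, 18 thick; a bystander. Origin at its underside.
- tongs_stop (a point): Lower end of the tongs' fixed stop rod, 7 mm thick, hanging midway between the legs, 20 mm above tip level. When the legs are lowered over a pin it meets the pin's top; it then backs the pin as the pin is pushed down elsewhere.
Mind the look-alikes: they are no part of the job. Leave any purple or turquoise look-alike of the tongs alone.

How it is judged:
On the way, in this order (a step that is already met when the one before it is completed fails the run):
1. the long pin is held in the tongs, lifted clear above the mouth of its well (contact force between tongs and pin above 2 N and z of pin in the frame of wells above 0.092 m), for 0.2 s.
2. the long pin stands in the bore, has pushed the seat down at least 3 of its 4 mm and is pressed on it with over 10 N (value of joint seat above 0.003 m and horizontal distance between pin_mid and bore below 0.004 m and z of pin in the frame of stop below 0.036 m and angle between pin's own z axis and vertical below 0.15 rad and contact force between pin and stop above 10 N), for 0.4 s.
At the end, for the whole second after the job is handed in: Long pin at rest in the bore (within 4 mm of its axis, foot 14 mm or more below the mouth, tilt under 0.15 rad), seat down 3 mm or more of 4; tongs at rest in their stand (tips within 8 mm of centre, at most 5 mm off the pit floor, tilt under 0.2 rad); short pin still in its well (value of joint seat above 0.003 m and horizontal distance between pin_mid and bore below 0.004 m and z of pin in the frame of stop below 0.036 m and angle between pin_mid's own z axis and vertical below 0.15 rad and linear speed of each of pin, tongs below 0.02 m/s and horizontal distance between tongs and stand below 0.008 m and z of tongs in the frame of stand below 0.013 m and angle between tongs's own z axis and vertical below 0.2 rad and z of stub_mid in the frame of wells below 0.06 m and horizontal distance between stub_mid and wells below 0.05 m); the robot touches nothing.
It fails at once if the fingers touch the long pin (more than 0.5 N) (contact force between the fingers and pin above 0.5 N).
It fails at once if the long pin is pressed into the stop block, or on the floor of its well, with 30 N or more; or the tongs are pressed on the wells, the stop block or the stand with 30 N or more (contact force between any of pin, tongs and stop above 30 N or contact force between any of pin, tongs and wells above 30 N or contact force between tongs and stand above 30 N).
It fails at once if a bystander is moved more than 30 mm (distance of any of mug, ramekin, stapler, pad, dispenser, roll, clipboard, marker from where it was at the start of the episode above 0.03 m).
It also fails if it takes over 72 s, if anything falls off the work surface, if the arm or the gripper's body presses on something with over 40 N, if the wrist force passes 120 N, or if a joint passes its speed limit or range.

## Working session

There is one attempt and no reset: what is moved stays moved. The work goes in short steps, Python scripts to look and compute and a tool call to move; the robot and the scene stay as the last step left them, time stands still between calls to the robot, and variables do not carry over. Pictures are saved under pics/ and viewed, about 8 in all and at most 12, crops included, and the job is handed in when it is done.

Besides the shell and the picture viewer there is one more tool, called after "Emit:" in YAML: its name, and indented under it one key for each argument. jog_arm: Moves the arm, as the interface text tells. Its arguments: {"type":"object","properties":{"deltas":{"type":"string"},"squeeze":{"type":"number"}},"required":["deltas"]}

```bash
ls; mkdir -p pics; cat > h.py <<'E'
import numpy as np, cv2
from workcell import ctrl, cams, order
def grab(n):
    f=cams.grab_frame(n); return f
def K(f):
    h,w=f["pixels"].shape[:2]; F=h/2/np.tan(np.radians(f["vfov"])/2)
    return np.array([[F,0,f["cx"]],[0,F,f["cy"]],[0,0,1.]])
def dist(f): return np.array([f["k1"],0,0,0,0.])
def ray(f,uv):
    s=cv2.undistortPoints(np.float64(uv).reshape(-1,1,2),K(f),dist(f)).reshape(-1,2)
    d=np.c_[s[:,0],-s[:,1],-np.ones(len(s))]
    V=np.array(f["view"]); R,t=V[:3,:3],V[:3,3]
    return -R.T@t, d@R
def onz(f,uv,z):
    o,d=ray(f,uv); return o+d*((z-o[2])/d[:,2])[:,None]
def proj(f,P):
    V=np.array(f["view"]); p=np.atleast_2d(P)@V[:3,:3].T+V[:3,3]
    return cv2.projectPoints(p*[1,-1,-1],np.zeros(3),np.zeros(3),K(f),dist(f))[0].reshape(-1,2)
def cloud(f):
    h,w=f["range_z"].shape; u,v=np.meshgrid(np.arange(w),np.arange(h))
    o,d=ray(f,np.stack([u,v],-1).reshape(-1,2).astype(float))
    return (o+d*f["range_z"].reshape(-1,1)).reshape(h,w,3)
E
python3 - <<'E'
from h import *
s=ctrl.observe(); print(s)
for n in("scene","top","wrist"):
    f=grab(n); cv2.imwrite(f"pics/{n}0.png",f["pixels"]); np.savez(f"pics/{n}0.npz",**f)
    print(n,f["vfov"],f["k1"],f["cx"],f["cy"],-np.array(f["view"])[:3,:3].T@np.array(f["view"])[:3,3])
E
```

```text
pics
{'time': 0.0, 'qpos': array([ 1.02942471e+00,  1.24514702e-01,  1.65168036e+00, -1.68046000e-05,
        1.36753932e+00, -8.25778288e-02]), 'joint_vel': array([-9.21039814e-05,  1.13624468e-03,  1.60920332e-04,  2.62444388e-04,
       -1.17019240e-04,  3.63760784e-04]), 'joint_efforts': array([ 3.60945896e-04, -4.17590189e+01, -3.59932637e+01,  7.74465292e-02,
        4.91091167e-02, -1.67486783e-04]), 'position': array([0.28753949, 0.5822052 , 0.21337711]), 'orientation': array([ 0.68835621,  0.16006548,  0.68880997, -0.16151038]), 'wrist_force': array([0.11480899, 0.57507924, 0.31267807]), 'wrist_torque': array([ 0.05101306, -0.00905219, -0.04237333]), 'finger_gap': 0.99940912466964}
scene 48.08267334692978 -0.07935964343163009 322.5437602901407 211.74341382349016 [-0.08376164 -0.44904066  0.79647538]
top 50.16450898087162 -0.04282355285606867 315.3439304181896 190.21134998154952 [0.38260176 0.06832907 1.30001386]
wrist 68.9437096365976 -0.034458445168945195 323.27487758320177 201.14677437487967 [0.21507751 0.61726157 0.3840493 ]
```

```bash
python3 -c "
import cv2,numpy as np
a=cv2.imread('pics/top0.png');cv2.imwrite('pics/t.png',cv2.resize(a,(800,500)))"
```

```text
(no output)
```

View pics/top0.png

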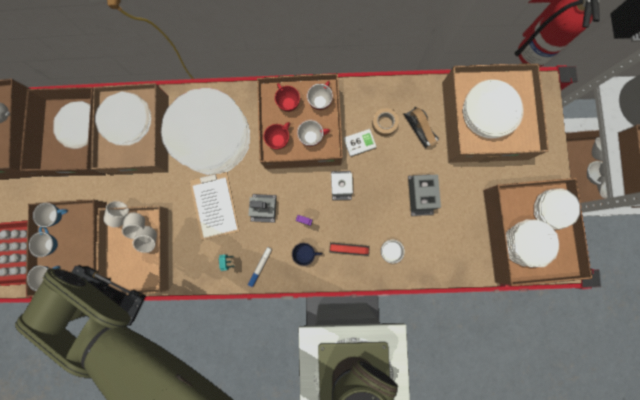

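View pics/scene0.png

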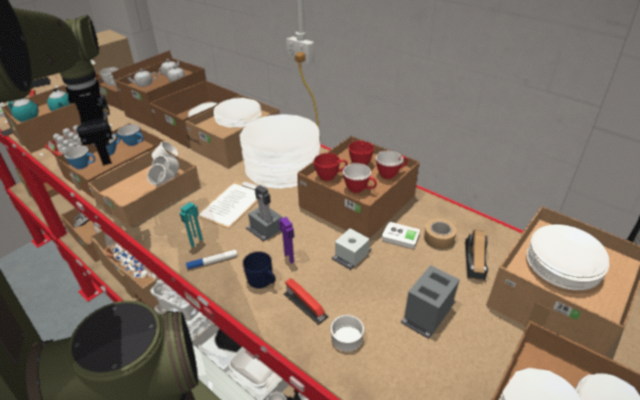

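The top view shows the grey tongs in the stand at about (262,207), the stop block at (342,185) and the two-well block at (425,194). The look-alikes are turquoise at (227,262) and purple at (304,220). I'll measure these three and enlarge them to confirm.

```bash
cat > m.py <<'E'
from h import *
f=dict(np.load("pics/top0.npz")); C=cloud(f)
def rect(name,box,zlo,zhi,zt):
    u0,v0,u1,v1=box; m=np.zeros(C.shape[:2],np.uint8)
    z=C[...,2]; m[v0:v1,u0:u1]=((z>zlo)&(z<zhi))[v0:v1,u0:u1]
    v,u=np.nonzero(m); P=onz(f,np.c_[u,v].astype(float),zt)
    r=cv2.minAreaRect((P[:,:2]*1000).astype(np.float32)); print(name,len(u),np.round(r[0],1),np.round(r[1],1),round(r[2],1))
rect("stand",(245,190,282,225),.035,.055,.045)
rect("tongs",(240,180,290,235),.10,.16,.132)
rect("stop",(325,168,360,205),.04,.06,.05)
rect("wells",(405,165,445,220),.08,.1,.09)
g=f["pixels"]
a=[cv2.resize(g[v-25:v+25,u-25:u+25],(390,390),interpolation=cv2.INTER_CUBIC) for u,v in((262,207),(425,194))]
cv2.imwrite("pics/c1.png",np.hstack(a))
E
python3 m.py
```

```text
stand 320 [506.  255.6] [76.3 55.8] 85.4
tongs 116 [505.4 252.9] [46.9 19.1] 83.5
stop 385 [569.4  15.2] [59.  59.7] 88.2
wells 655 [ 531.2 -222.7] [95.8 69.6] 1.4
```

View pics/c1.png

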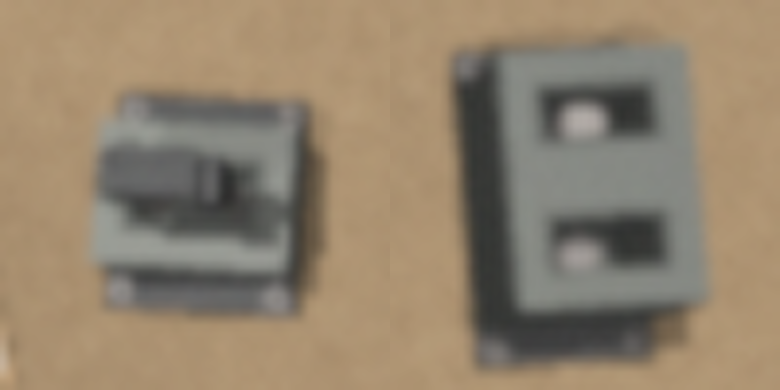

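Left crop: the dark grey tongs standing in their stand, neither purple nor turquoise, so these are the ones meant. Right crop: both wells with their pins, at about (582,120) and (578,252). The upper pin, in the +x well, looks taller. I'll check that with depth and work out the tool yaw.

```bash
cat > p.py <<'E'
from h import *
from scipy.spatial.transform import Rotation as R
f=dict(np.load("pics/top0.npz")); C=cloud(f)
for n,(x,y) in dict(up=(554,-222),dn=(507,-222)).items():
    pass
B=C[170:220,405:447].reshape(-1,3); g=f["pixels"][170:220,405:447].reshape(-1,3).mean(1)
for lo,hi in((.53,.60),(.46,.53)):
    k=(B[:,2]<.085)&(B[:,2]>.01)&(B[:,0]>lo)&(B[:,0]<hi)&(g>120)&(B[:,1]>-.25)&(B[:,1]<-.19)
    print(lo,k.sum(),np.round(np.c_[B[k],g[k]],3)[:14].tolist())
for n,uv in dict(purple=(304,220),teal=(227,262),mug=(304,254)).items(): print(n,C[uv[1],uv[0]])
s=ctrl.observe(); r=R.from_quat(s["orientation"],scalar_first=True).as_matrix(); print(r, "tool y yaw",np.degrees(np.arctan2(r[1,1],r[0,1])))
w=dict(np.load("pics/wrist0.npz")); V=w["view"]; c=-V[:3,:3].T@V[:3,3]
print("cam in tool",r.T@(c-s["position"]),"look in tool",r.T@(-V[2,:3]),"right in tool", r.T@V[0,:3])
E
python3 p.py
```

```text
0.53 29 [[0.577, -0.225, 0.084, 130.0], [0.571, -0.234, 0.083, 126.333], [0.571, -0.239, 0.084, 125.333], [0.566, -0.196, 0.083, 134.667], [0.563, -0.225, 0.059, 122.667], [0.565, -0.225, 0.029, 126.0], [0.56, -0.221, 0.061, 154.333], [0.561, -0.225, 0.057, 161.333], [0.56, -0.227, 0.059, 159.0], [0.56, -0.231, 0.057, 144.667], [0.558, -0.219, 0.056, 138.333], [0.557, -0.221, 0.062, 164.333], [0.558, -0.224, 0.058, 170.333], [0.557, -0.227, 0.058, 169.0]]
0.46 30 [[0.527, -0.236, 0.085, 135.333], [0.525, -0.208, 0.083, 135.667], [0.524, -0.237, 0.084, 132.333], [0.523, -0.193, 0.084, 130.0], [0.522, -0.214, 0.083, 128.333], [0.522, -0.222, 0.085, 126.0], [0.517, -0.193, 0.084, 128.667], [0.512, -0.223, 0.04, 128.667], [0.512, -0.226, 0.04, 131.333], [0.512, -0.229, 0.038, 126.667], [0.505, -0.195, 0.085, 132.667], [0.51, -0.22, 0.036, 136.667], [0.51, -0.223, 0.037, 151.0], [0.509, -0.226, 0.04, 152.667]]
purple [0.45883663 0.12667302 0.12033657]
teal [0.34800831 0.35441746 0.06336894]
mug [0.36415365 0.13499603 0.00346572]
[[-8.36071194e-04  4.42903963e-01  8.96568671e-01]
 [-1.44143062e-03  8.96567519e-01 -4.42904738e-01]
 [-9.99998612e-01 -1.66264142e-03 -1.11178945e-04]] tool y yaw 63.71064819218728
cam in tool [-0.17038429 -0.0010945  -0.08054712] look in tool [9.58537382e-01 2.41505442e-04 2.84966716e-01] right in tool [ 2.21591220e-04  9.99998707e-01 -1.59284777e-03]
```

The +x well holds the long pin (top at about z = 60 mm, near (0.557, -0.224)). The -x well holds the short one (top at about 38 mm). Moving above the stand.

Emit:
jog_arm:
  deltas: "0 2.5 -3.8 0.4 0 0 0.055; 0 3.1 -4.7 0.4 0 0 0.055; 0 3.1 -4.7 0.4 0 0 0.055; 0 3.1 -4.7 0.4 0 0 0.055; 0 3.1 -4.7 0 0 0 0.055; 0 3.1 -4.7 0 0 0 0.055; 0 3.1 -4.7 0 0 0 0.055; 0 0 0 0 0 0 0"
  squeeze: 30

```text
time: 1.15
position: [0.5016, 0.2514, 0.2269]
orientation: [0.706, 0.019, 0.707, -0.022]
wrist_force: [-0.5, 0.2, 0.4]
finger_gap: 1.0
```

```bash
cat >> h.py <<'E'
from scipy.spatial.transform import Rotation as R
def snap(n,tag):
    f=grab(n); cv2.imwrite(f"pics/{tag}.png",f["pixels"]); np.savez(f"pics/{tag}.npz",**f); return f
def st():
    s=ctrl.observe(); r=R.from_quat(s["orientation"],scalar_first=True).as_matrix()
    print("t",round(s["time"],2),"pos",np.round(s["position"]*1000,1),"yawy",round(np.degrees(np.arctan2(r[1,1],r[0,1])),2),"xax",np.round(r[:,0],4),"F",np.round(s["wrist_force"],2),"gap",round(s["finger_gap"]*95,1)); return s
def rects(f,cx,cy,rad,zlo,zhi,zt):
    C=cloud(f); m=(C[...,2]>zlo)&(C[...,2]<zhi)&(np.hypot(C[...,0]-cx,C[...,1]-cy)<rad)
    m=cv2.morphologyEx(m.astype(np.uint8),cv2.MORPH_OPEN,np.ones((3,3)))
    n,l,sta,_=cv2.connectedComponentsWithStats(m); k=1+sta[1:,4].argmax()
    v,u=np.nonzero(l==k); P=onz(f,np.c_[u,v].astype(float),zt)
    r=cv2.minAreaRect((P[:,:2]*1000).astype(np.float32)); return len(u),np.round(r[0],1),np.round(r[1],1),round(r[2],1)
E
python3 - <<'E'
from h import *
st(); f=snap("wrist","w1")
print("stand",rects(f,.506,.2556,.06,.037,.053,.045))
print("tongs",rects(f,.506,.2556,.06,.115,.15,.132))
E
```

```text
t 1.15 pos [501.6 251.4 226.9] yawy 86.67 xax [-0.0014 -0.0047 -1.    ] F [-0.45  0.19  0.45] gap 95.0
stand (1456, array([506.2, 256.5]), array([75.1, 55.6]), 85.7)
tongs (881, array([504.6, 256.5]), array([42.5, 21.9]), 83.5)
```

View pics/w1.png

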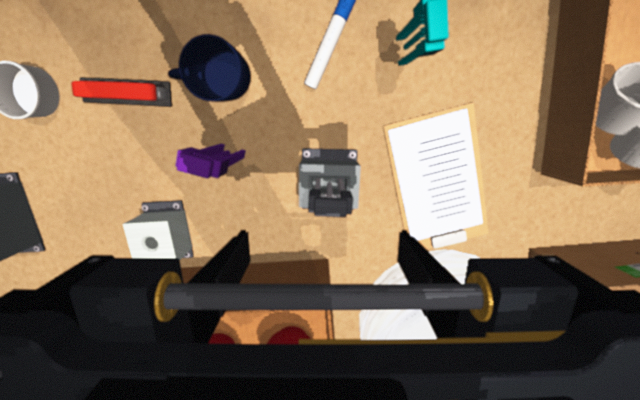

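The grey tongs in their stand are at pixel (330,185), centred at about (505, 256.5) mm. Descending over them.

Emit:
jog_arm:
  deltas: "0 0.4 0.5 -2 0 0 -0.035; 0 0 0 -4 0 0 0; 0 0 0 -3 0 0 0; 0 0 0 -2.3 0 0 0; 0 0 0 -1 0 0 0; 0 0 0 0 0 0 0"

```text
time: 1.95
position: [0.5004, 0.2652, 0.1009]
orientation: [0.706, 0.03, 0.707, -0.031]
wrist_force: [0.4, -0.3, -1.3]
finger_gap: 1.001
```

```bash
python3 - <<'E'
from h import *
st(); f=snap("wrist","w2")
print("tongs",rects(f,.506,.2556,.06,.115,.15,.132))
E
```

```text
t 1.95 pos [500.4 265.2 100.9] yawy 85.07 xax [-0.0024 -0.0012 -1.    ] F [ 0.37 -0.32 -1.3 ] gap 95.1
tongs (1935, array([498.2, 257.8]), array([41.1, 17.5]), 85.3)
```

View pics/w2.png

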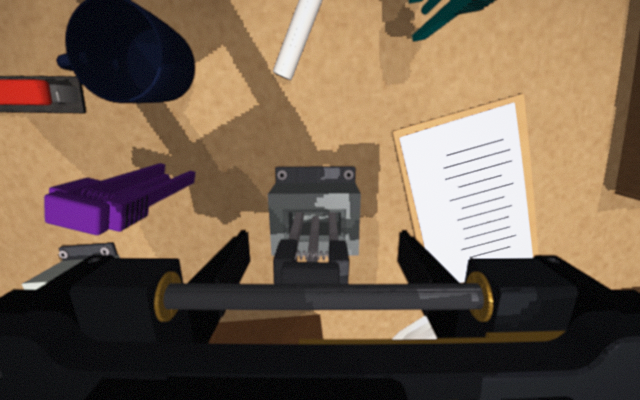

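The tongs' top is visible at (312,265), left of the finger mid-line at about 322, which agrees with the 9 mm y drift in the measured pose. Correcting.

Emit:
jog_arm:
  deltas: "0 0.5 -0.9 0 0 0 0; 0 0 0 0 0 0 0"

```text
time: 2.25
position: [0.5074, 0.2566, 0.104]
orientation: [0.707, 0.03, 0.706, -0.03]
wrist_force: [0.5, 0.0, 0.9]
finger_gap: 0.998
```

```bash
python3 - <<'E'
from h import *
st()
E
```

```text
t 2.25 pos [507.4 256.6 104. ] yawy 85.1 xax [ 2.4e-03  7.0e-04 -1.0e+00] F [0.52 0.   0.9 ] gap 94.8
```

Emit:
jog_arm:
  deltas: "0 -0.1 0 -1.5 0 0 0; 0 0 0 0 0 0 0; 0 0 0 0 0 0 0"

```text
time: 2.62
position: [0.507, 0.2564, 0.0888]
orientation: [0.708, 0.031, 0.705, -0.03]
wrist_force: [1.0, 1.1, 0.4]
finger_gap: 1.0
```

```bash
python3 - <<'E'
from h import *
st(); grab("top"); st(); grab("top"); st()
E
```

```text
t 2.62 pos [507.  256.4  88.8] yawy 85.04 xax [ 0.0037  0.0014 -1.    ] F [0.96 1.08 0.38] gap 95.0
t 2.67 pos [506.7 256.3  88.5] yawy 85.04 xax [ 0.0031  0.0011 -1.    ] F [-0.76 -0.28 -0.59] gap 95.2
t 2.73 pos [506.8 256.4  88.7] yawy 85.05 xax [ 0.0033  0.0013 -1.    ] F [-0.52  0.69 -0.09] gap 95.0
```

Emit:
jog_arm:
  deltas: "0.4 -0.1 0 0 0 0 0; 0.568 0 0 0 0 0 0; 0.568 0 0 0 0 0 0; 0.568 0 0 0 0 0 0; 0.568 0 0 0 0 0 0; 0.568 0 0 0 0 0 0"
  squeeze: 30

```text
time: 3.48
position: [0.506, 0.2566, 0.0892]
orientation: [0.708, 0.031, 0.705, -0.03]
wrist_force: [0.9, -0.1, 0.2]
finger_gap: 0.451
```

```bash
python3 - <<'E'
from h import *
st(); grab("top"); st()
E
```

```text
t 3.48 pos [506.  256.6  89.2] yawy 85.06 xax [ 0.0042  0.0016 -1.    ] F [ 0.91 -0.05  0.16] gap 42.9
t 3.52 pos [506.  256.5  89.2] yawy 85.07 xax [ 0.0042  0.0011 -1.    ] F [-0.64 -0.64  0.99] gap 42.2
```

Emit:
jog_arm:
  deltas: "0.58 0 0 0 0 0 0; 0.58 0 0 1 0 0 0; 0.58 0 0 3 0 0 0; 0.58 0 0 4 0 0 0; 0.58 0 0 4 0 0 0; 0.58 0 0 3 0 0 0; 0.58 0 0 0 0 0 0"

```text
time: 4.4
position: [0.5039, 0.256, 0.2445]
orientation: [0.707, 0.031, 0.706, -0.03]
wrist_force: [0.2, -0.2, -1.8]
finger_gap: 0.421
```

```bash
python3 - <<'E'
from h import *
st(); snap("scene","s1"); f=snap("wrist","w3"); st()
g=f["pixels"][150:380,170:480]; cv2.imwrite("pics/w3c.png",cv2.resize(g,None,fx=2,fy=2))
E
```

```text
t 4.4 pos [503.9 256.  244.5] yawy 85.06 xax [ 0.0021  0.0014 -1.    ] F [ 0.22 -0.18 -1.78] gap 40.0
t 4.5 pos [502.2 255.3 240.4] yawy 85.06 xax [-0.0041 -0.001  -1.    ] F [-0.47  1.15 -1.33] gap 40.0
```

View pics/w3c.png

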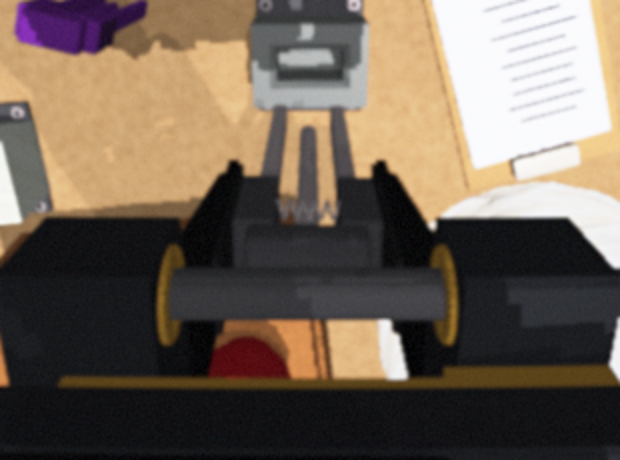

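The tongs are held straight, with the legs at about (275,140) and (343,140) in the crop, and the stand is empty below. Moving to beside the wells for a near look.

Emit:
jog_arm:
  deltas: "0.58 0.8 -3 0 0 0 0.015; 0.58 1.2 -5.5 0 0 0 0.015; 0.58 1.2 -5.5 0 0 0 0.015; 0.58 1.2 -5.5 0 0 0 0.015; 0.58 1.2 -5.5 0 0 0 0.015; 0.58 1.2 -5.5 0 0 0 0.015; 0.58 1.2 -5.5 0 0 0 0.015; 0.58 1.2 -5.5 0 0 0 0.015"

```text
time: 5.5
position: [0.5852, -0.1681, 0.2178]
orientation: [0.695, -0.016, 0.719, 0.016]
wrist_force: [1.0, 0.8, -0.9]
finger_gap: 0.419
```

Emit:
jog_arm:
  deltas: "0.58 0.6 -4.5 0 0 0 0; 0.58 0 0 0 0 0 0; 0.58 0 0 0 0 0 0"

```text
time: 5.88
position: [0.5879, -0.2166, 0.2088]
orientation: [0.69, -0.012, 0.723, 0.017]
wrist_force: [-0.2, 0.5, -0.9]
finger_gap: 0.42
```

```bash
python3 - <<'E'
from h import *
s=st(); f=snap("wrist","w4"); s=st()
print("wells",rects(f,.531,-.2227,.07,.083,.097,.09))
C=cloud(f); g=f["pixels"].mean(2)
# tips: points in column near TCP xy, below fingers
d=C-s["position"]
m=(abs(d[...,0])<.03)&(abs(d[...,1])<.03)&(d[...,2]<-.03)&(C[...,2]>.12)
print("leg px",m.sum(), "zmin",C[m][:,2].min() if m.any() else None)
for lo in np.arange(-.1,-.02,.02):
    for sg in(-1,1):
        k=m&(d[...,2]>lo)&(d[...,2]<lo+.02)&(np.sign(d[...,1])==sg)&(abs(d[...,1])>.008)
        if k.any(): print(round(lo,2),sg,k.sum(),np.round(np.median(d[k],0)*1000,1),np.round(d[k].min(0)*1000,1),np.round(d[k].max(0)*1000,1))
for lo,hi,n in((.05,.066,"long"),(.03,.045,"short")):
    m=(C[...,2]>lo)&(C[...,2]<hi)&(abs(C[...,0]-.531)<.04)&(abs(C[...,1]+.223)<.02)&(g>110)
    print(n,m.sum(),np.round(np.median(C[m],0)*1000,1) if m.any() else "")
cv2.imwrite("pics/w4c.png",cv2.resize(f["pixels"][0:300,150:500],None,fx=2,fy=2))
E
```

```text
t 5.88 pos [ 587.9 -216.6  208.8] yawy 92.31 xax [-0.0464  0.006  -0.9989] F [-0.19  0.48 -0.92] gap 39.9
t 5.92 pos [ 587.8 -216.4  208.7] yawy 92.35 xax [-0.0466  0.0057 -0.9989] F [ 0.58 -0.14 -1.56] gap 39.9
wells (5488, array([ 531.3, -224.6]), array([95.6, 70.2]), 1.3)
leg px 465 zmin 0.12841569972370437
-0.1 1 1 [ -8.7   9.8 -80.3] [ -8.7   9.8 -80.3] [ -8.7   9.8 -80.3]
-0.08 -1 57 [ -8.  -12.3 -69.9] [ -8.9 -15.8 -79.1] [  2.1  -9.7 -60. ]
-0.08 1 61 [ -8.7  11.3 -68.4] [ -9.6   9.3 -78.6] [  2.3  15.  -60.3]
-0.06 -1 71 [ -7.  -12.5 -50.8] [ -8.  -16.1 -59.6] [  2.9  -9.9 -40.1]
-0.06 1 77 [ -7.7  11.1 -47.5] [ -8.8   9.1 -59.4] [  3.2  15.1 -40.2]
-0.04 -1 46 [ -6.2 -11.9 -36.2] [ -6.9 -16.2 -39.4] [  4.3 -10.1 -30.1]
-0.04 1 36 [ -7.1  11.5 -34.9] [ -7.5   9.  -39.9] [ -6.2  14.7 -30.1]
long 145 [ 555.9 -225.4   60.5]
short 154 [ 507.3 -226.    38.4]
```

View pics/w4c.png

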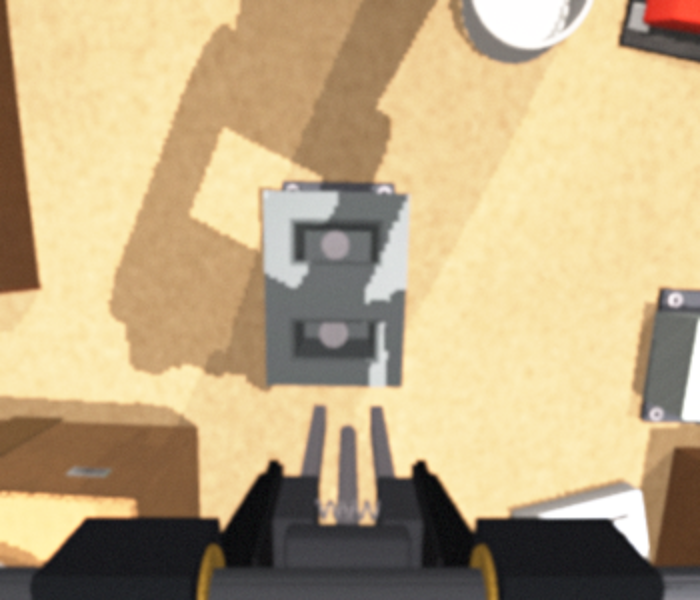

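Both pins are visible in the crop, long at (333,333) and short at (335,243), with the tongs' legs at (318,430) and (380,430). The tool has tilted 2.7°, so I'll level it while moving over the long pin.

Emit:
jog_arm:
  deltas: "0.557 -1.6 -0.4 0 -0.006 -0.045 -0.018; 0.557 -1.6 -0.4 0 0 0 0; 0.557 0 0 0 0 0 0; 0.557 0 0 0 0 0 0"

```text
time: 6.42
position: [0.5547, -0.2202, 0.2075]
orientation: [0.706, -0.009, 0.708, 0.011]
wrist_force: [0.4, -0.3, -1.5]
finger_gap: 0.446
```

```bash
cat >> h.py <<'E'
def tips(f,s):
    C=cloud(f); d=C-s["position"]
    for lo,hi in((-.08,-.06),(-.06,-.04)):
        out=[]
        for sg in(-1,1):
            k=(abs(d[...,0])<.02)&(abs(d[...,1])<.03)&(d[...,2]>lo)&(d[...,2]<hi)&(d[...,1]*sg>.007)
            out.append(np.r_[k.sum(),np.round(1000*np.percentile(C[k],[2,98],axis=0)[:,:2].T.ravel(),1)] if k.any() else None)
        print("legs",lo,[o.tolist() if o is not None else None for o in out])
E
python3 - <<'E'
from h import *
s=st(); f=snap("wrist","w5"); s=st(); tips(f,s)
print("wells",rects(f,.531,-.2227,.07,.083,.097,.09))
E
```

```text
t 6.42 pos [ 554.7 -220.2  207.5] yawy 91.63 xax [-0.0025  0.0017 -1.    ] F [ 0.37 -0.27 -1.47] gap 42.4
t 6.47 pos [ 554.8 -220.3  207.5] yawy 91.63 xax [-0.0026  0.0017 -1.    ] F [-0.62 -0.38 -0.71] gap 42.2
legs -0.08 [[60.0, 549.2, 559.4, -237.1, -231.3], [60.0, 548.7, 559.1, -209.9, -204.4]]
legs -0.06 [[72.0, 549.3, 559.5, -237.1, -231.4], [75.0, 548.7, 559.1, -210.0, -204.3]]
wells (4619, array([ 531.2, -224.4]), array([95.2, 70.3]), 1.4)
```

Emit:
jog_arm:
  deltas: "0.557 0.1 -0.45 0 0 0 0; 0.557 0 0 -1 0 0 0; 0.557 0 0 -1 0 0 0; 0.557 0 0 0 0 0 0; 0.557 0 0 0 0 0 0"

```text
time: 7.1
position: [0.5565, -0.2248, 0.1851]
orientation: [0.706, -0.009, 0.708, 0.011]
wrist_force: [0.9, 0.3, -1.7]
finger_gap: 0.445
```

```bash
python3 - <<'E'
from h import *
s=st(); f=snap("wrist","w6"); s=st(); tips(f,s)
print("wells",rects(f,.531,-.2227,.07,.083,.097,.09))
C=cloud(f);g=f["pixels"].mean(2)
m=(C[...,2]>.05)&(C[...,2]<.066)&(abs(C[...,0]-.555)<.015)&(abs(C[...,1]+.223)<.02)&(g>90)
print(m.sum(),np.round(np.percentile(C[m],[2,50,98],axis=0)*1000,1) if m.any() else "")
E
```

```text
t 7.1 pos [ 556.5 -224.8  185.1] yawy 91.67 xax [-0.0039  0.0025 -1.    ] F [ 0.93  0.34 -1.68] gap 42.3
t 7.15 pos [ 556.4 -224.8  185.1] yawy 91.67 xax [-0.004   0.0025 -1.    ] F [ 0.28  0.52 -2.03] gap 42.2
legs -0.08 [[59.0, 551.0, 560.9, -241.5, -235.8], [58.0, 550.5, 560.7, -214.4, -208.9]]
legs -0.06 [[72.0, 551.1, 561.1, -241.7, -235.9], [75.0, 550.4, 560.7, -214.5, -208.8]]
wells (5380, array([ 531.4, -224.5]), array([95.6, 70.3]), 1.4)
109 [[ 554.6 -239.1   53.8]
 [ 558.4 -225.4   60.6]
 [ 564.8 -209.8   62.1]]
```

Emit:
jog_arm:
  deltas: "0.557 -0.1 0 -0.4 0.002 -0.004 0; 0.557 0 0 -0.6 0 0 0; 0.557 0 0 -0.6 0 0 0; 0.557 0 0 -0.6 0 0 0; 0.557 0 0 0 0 0 0; 0.557 0 0 0 0 0 0"

```text
time: 7.9
position: [0.5553, -0.2248, 0.1617]
orientation: [0.707, -0.009, 0.707, 0.012]
wrist_force: [-0.4, 1.0, -0.4]
finger_gap: 0.447
```

```bash
python3 - <<'E'
from h import *
s=st(); f=snap("wrist","w7"); s=st(); tips(f,s)
E
```

```text
t 7.9 pos [ 555.3 -224.8  161.7] yawy 91.67 xax [ 7.0e-04  4.5e-03 -1.0e+00] F [-0.38  0.95 -0.44] gap 42.4
t 7.95 pos [ 555.3 -224.8  161.7] yawy 91.67 xax [ 6.0e-04  4.5e-03 -1.0e+00] F [-0.19  0.31 -0.83] gap 42.1
legs -0.08 [[830.0, 536.0, 574.4, -254.5, -232.3], [776.0, 535.8, 574.1, -217.2, -195.1]]
legs -0.06 [[72.0, 550.2, 559.9, -241.5, -235.8], [75.0, 549.5, 559.7, -214.4, -208.8]]
```

Emit:
jog_arm:
  deltas: "0.557 0 0 -0.5 0 0 0; 0.557 0 0 -0.5 0 0 0; 0.557 0 0 -0.4 0 0 0; 0.557 0 0 -0.3 0 0 0; 0.557 0 0 -0.3 0 0 0; 0.557 0 0 -0.3 0 0 0; 0.557 0 0 0 0 0 0"

```text
time: 8.82
position: [0.5554, -0.2248, 0.1372]
orientation: [0.707, -0.009, 0.707, 0.012]
wrist_force: [0.5, 0.9, -1.1]
finger_gap: 0.446
```

```bash
python3 - <<'E'
from h import *
s=st(); f=snap("wrist","w8"); s=st(); tips(f,s); C=cloud(f)
m=(C[...,2]>.118)&(C[...,2]<.2)&(abs(C[...,0]-.555)<.02)&(abs(C[...,1]+.225)<.03)
cv2.imwrite("pics/w8c.png",cv2.resize(f["pixels"][120:320,220:440],None,fx=3,fy=3,interpolation=cv2.INTER_CUBIC))
E
```

```text
t 8.82 pos [ 555.4 -224.8  137.2] yawy 91.67 xax [ 8.0e-04  4.4e-03 -1.0e+00] F [ 0.51  0.92 -1.1 ] gap 42.4
t 8.88 pos [ 555.5 -224.9  137.5] yawy 91.67 xax [ 0.0012  0.0042 -1.    ] F [ 0.15  0.42 -1.4 ] gap 42.0
legs -0.08 [[73.0, 552.6, 565.1, -244.5, -232.2], [94.0, 553.5, 564.5, -217.5, -203.2]]
legs -0.06 [[907.0, 536.0, 572.7, -254.2, -232.5], [870.0, 536.0, 573.5, -217.3, -195.3]]
```

View pics/w8c.png

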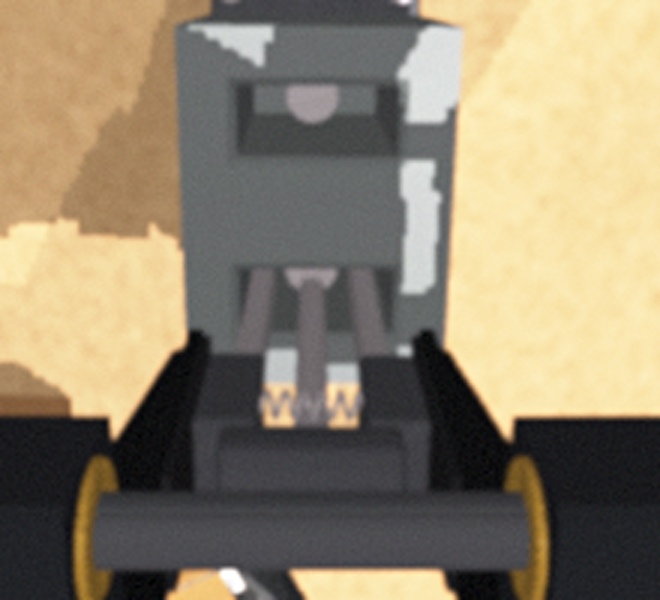

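The legs at (258,300) and (365,300) straddle the pin top at (312,275) evenly, with the stop rod over it. Lowering to the stop rod.

Emit:
jog_arm:
  deltas: "0.557 0 0 -0.4 0 0 0; 0.557 0 0 -0.4 0 0 0; 0.557 0 0 -0.4 0 0 0; 0.557 0 0 0 0 0 0; 0.557 0 0 0 0 0 0"

```text
time: 9.5
position: [0.5556, -0.2249, 0.1248]
orientation: [0.708, -0.009, 0.706, 0.012]
wrist_force: [0.3, 0.1, -2.3]
finger_gap: 0.446
```

Emit:
jog_arm:
  deltas: "0.557 0 0 -0.1 0 0 0; 0.557 0 0 -0.1 0 0 0; 0.557 0 0 0 0 0 0"

```text
time: 9.88
position: [0.5558, -0.225, 0.123]
orientation: [0.708, -0.009, 0.706, 0.012]
wrist_force: [0.0, 0.0, -1.5]
finger_gap: 0.441
```

Emit:
jog_arm:
  deltas: "0.557 0 0 -0.1 0 0 0; 0.557 0 0 0 0 0 0"

```text
time: 10.12
position: [0.5558, -0.225, 0.122]
orientation: [0.708, -0.009, 0.706, 0.012]
wrist_force: [0.4, -0.3, -1.5]
finger_gap: 0.441
```

Emit:
jog_arm:
  deltas: "0.557 0 0 -0.1 0 0 0; 0.557 0 0 0 0 0 0"

```text
time: 10.38
position: [0.556, -0.2251, 0.1212]
orientation: [0.708, -0.009, 0.706, 0.012]
wrist_force: [0.5, -0.0, -1.8]
finger_gap: 0.44
```

Emit:
jog_arm:
  deltas: "0.557 0 0 -0.1 0 0 0; 0.557 0 0 0 0 0 0"

```text
time: 10.62
position: [0.5566, -0.2254, 0.1212]
orientation: [0.708, -0.009, 0.706, 0.011]
wrist_force: [-0.1, 0.3, -2.2]
finger_gap: 0.441
```

Emit:
jog_arm:
  deltas: "0.557 -0.05 0 -0.15 0 0 0; 0.557 0 0 0 0 0 0"

```text
time: 10.88
position: [0.5571, -0.2258, 0.1213]
orientation: [0.709, -0.01, 0.705, 0.011]
wrist_force: [0.4, -0.0, -1.1]
finger_gap: 0.444
```

```bash
python3 - <<'E'
from h import *
for i in range(4): s=st(); f=grab("wrist")
E
```

```text
t 10.88 pos [ 557.1 -225.8  121.3] yawy 91.67 xax [ 0.0065  0.0017 -1.    ] F [ 0.36 -0.03 -1.11] gap 42.1
t 10.93 pos [ 557.  -225.8  121.1] yawy 91.67 xax [ 0.0062  0.0018 -1.    ] F [ 0.18 -0.18  2.7 ] gap 42.1
t 10.97 pos [ 556.9 -225.7  121.1] yawy 91.67 xax [ 0.0061  0.0019 -1.    ] F [-0.84  0.83  2.47] gap 42.4
t 11.03 pos [ 557.  -225.8  121.1] yawy 91.67 xax [ 0.0061  0.0018 -1.    ] F [0.17 0.25 2.73] gap 42.1
```

Contact with the pin top felt at TCP z = 121.1 mm, about 4 N. Squeezing.

Emit:
jog_arm:
  deltas: "0.62 0 0 0.05 0 0 0; 0.7 0 0 0 0 0 0; 0.8 0 0 0 0 0 0; 0.9 0 0 0 0 0 0; 1 0 0 0 0 0 0; 1 0 0 0 0 0 0"
  squeeze: 40

```text
time: 11.82
position: [0.5567, -0.2254, 0.1213]
orientation: [0.709, -0.009, 0.705, 0.011]
wrist_force: [0.3, 0.6, 1.9]
finger_gap: 0.366
```

```bash
python3 - <<'E'
from h import *
for i in range(3): s=st(); f=grab("wrist")
E
```

```text
t 11.82 pos [ 556.7 -225.4  121.3] yawy 91.67 xax [ 0.0055  0.0027 -1.    ] F [0.28 0.61 1.88] gap 34.8
t 11.88 pos [ 556.7 -225.4  121.2] yawy 91.67 xax [ 0.0054  0.0028 -1.    ] F [-0.1   0.83  2.45] gap 34.6
t 11.93 pos [ 556.7 -225.4  121.2] yawy 91.67 xax [ 0.0054  0.0028 -1.    ] F [-0.33  0.95  1.09] gap 34.7
```

Emit:
jog_arm:
  deltas: "1 0 0 0.5 0 0 0; 1 0 0 1.5 0 0 0; 1 0 0 2 0 0 0; 1 0 0 2 0 0 0; 1 0 0 2 0 0 0; 1 0 0 2 0 0 0; 1 0 0 0.5 0 0 0; 1 0 0 0 0 0 0"

```text
time: 12.98
position: [0.5561, -0.2254, 0.2341]
orientation: [0.709, -0.01, 0.705, 0.011]
wrist_force: [0.0, -0.6, -2.0]
finger_gap: 0.365
```

```bash
python3 - <<'E'
from h import *
s=st(); f=snap("wrist","w9"); s=st(); s=st()
cv2.imwrite("pics/w9c.png",cv2.resize(f["pixels"][120:320,220:440],None,fx=3,fy=3,interpolation=cv2.INTER_CUBIC))
E
```

```text
t 12.97 pos [ 556.1 -225.4  234.1] yawy 91.66 xax [ 0.0063  0.0015 -1.    ] F [ 0.01 -0.56 -2.  ] gap 34.7
t 13.03 pos [ 556.1 -225.4  233.8] yawy 91.66 xax [ 0.006   0.0017 -1.    ] F [-0.43  0.55 -2.23] gap 34.7
t 13.03 pos [ 556.1 -225.4  233.8] yawy 91.66 xax [ 0.006   0.0017 -1.    ] F [-0.43  0.55 -2.23] gap 34.7
```

View pics/w9c.png

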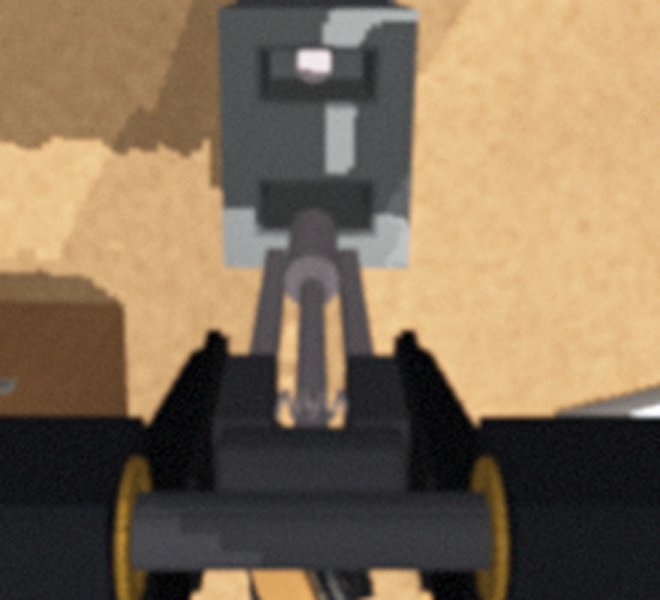

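The long pin is gripped between the legs, its top at (312,275) and its shank below, and the short pin is still in its well at (314,62). Step 1 is met. Checking clearance on the way to the stop.

```bash
python3 - <<'E'
from h import *
f=dict(np.load("pics/top0.npz")); C=cloud(f)
for x0,x1 in((.5,.54),(.54,.6),(.6,.64),(.64,.68),(.68,.72)):
    m=(C[...,0]>x0)&(C[...,0]<x1)&(C[...,1]>-.18)&(C[...,1]<.1); print(x0,round(C[m][:,2].max(),3))
E
```

```text
0.5 0.056
0.54 0.057
0.6 0.123
0.64 0.148
0.68 0.149
```

Emit:
jog_arm:
  deltas: "1 0.5 4 0 0 0 0; 1 0.6 5.5 0 0 0 0; 1 0.6 5 0 0 0 0; 1 0.2 2 0 0 0 0; 1 0 0 0 0 0 0; 1 0 0 0 0 0 0"

```text
time: 13.78
position: [0.5716, -0.0564, 0.2262]
orientation: [0.705, -0.008, 0.709, 0.011]
wrist_force: [0.5, -0.2, -1.9]
finger_gap: 0.362
```

```bash
cat >> h.py <<'E'
def bore(f,c=(.569,.016)):
    print("stop",rects(f,c[0],c[1],.05,.043,.057,.05))
    M=cv2.getRotationMatrix2D((0,0),0,1)
    # rectify top plane: 0.25 mm per px
    g=cv2.cvtColor(f["pixels"],cv2.COLOR_BGR2GRAY)
    n=160; a=(np.arange(n)-n/2)*.0005
    X,Y=np.meshgrid(c[0]+a,c[1]+a); uv=proj(f,np.c_[X.ravel(),Y.ravel(),np.full(X.size,.05)]).reshape(n,n,2).astype(np.float32)
    w=cv2.remap(g,uv[...,0],uv[...,1],cv2.INTER_CUBIC); return w,a
E
python3 - <<'E'
from h import *
s=st(); f=snap("wrist","w10"); s=st(); tips(f,s); w,a=bore(f)
C=cloud(f); d=C-s["position"]
for lo in(-.105,-.095,-.085):
    k=(abs(d[...,0])<.02)&(abs(d[...,1])<.02)&(d[...,2]>lo)&(d[...,2]<lo+.01)
    print("pin",lo,k.sum(),np.round(1000*np.percentile(C[k],[2,98],axis=0),1).tolist() if k.any() else "")
cv2.imwrite("pics/b10.png",np.hstack([cv2.resize(w,(480,480)),cv2.cvtColor(cv2.resize(f["pixels"][100:300,200:460],(312,240)),cv2.COLOR_BGR2GRAY).repeat(2,0)]))
E
```

```text
t 13.78 pos [571.6 -56.4 226.2] yawy 91.53 xax [-0.0061  0.0039 -1.    ] F [ 0.54 -0.22 -1.93] gap 34.4
t 13.82 pos [571.6 -56.5 226.2] yawy 91.5 xax [-0.0062  0.0042 -1.    ] F [-0.53 -0.4  -2.36] gap 34.4
legs -0.08 [[58.0, 566.0, 570.6, -70.2, -64.0], [57.0, 565.4, 568.9, -49.4, -43.2]]
legs -0.06 [[75.0, 565.9, 575.4, -70.4, -64.2], [67.0, 565.5, 575.3, -48.9, -43.4]]
stop (2271, array([568.7,  16. ]), array([61.2, 61.5]), 0.2)
pin -0.105 43 [[561.3, -63.1, 121.5], [567.6, -48.6, 131.2]]
pin -0.095 49 [[561.6, -63.8, 131.3], [567.3, -48.9, 140.3]]
pin -0.085 79 [[561.9, -69.3, 141.4], [568.8, -44.4, 150.8]]
```

View pics/b10.png

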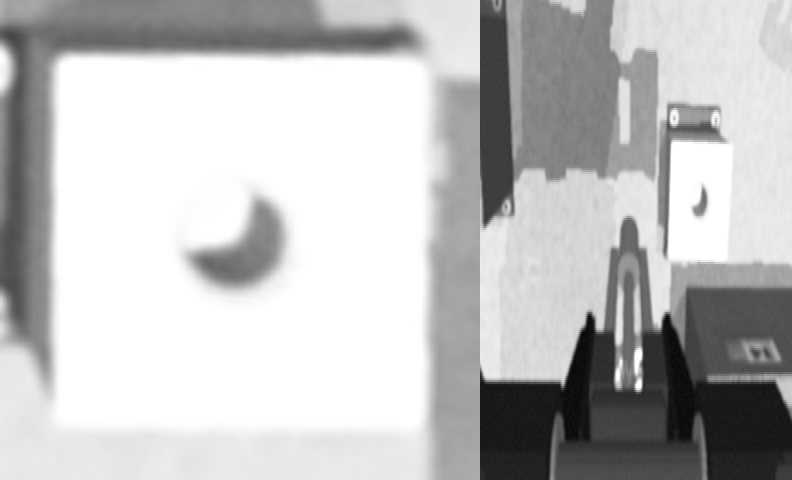

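The bore shows as the dark circle at about (234,236) in the rectified patch (6 px/mm), and the square's centre at (241,240). Bore ≈ (568.8, 16.0) mm. The pin hangs straight in the tongs. Moving over it.

Emit:
jog_arm:
  deltas: "1 0 2.2 0 -0.004 -0.006 0; 1 -0.1 3 0 0 0 0; 1 0 2 -1 0 0 0; 1 0 0 -1.5 0 0 0; 1 0 0 -1 0 0 0; 1 0 0 0 0 0 0; 1 0 0 0 0 0 0"

```text
time: 14.7
position: [0.5698, 0.0102, 0.1863]
orientation: [0.706, -0.007, 0.708, 0.005]
wrist_force: [-1.6, -0.4, -1.5]
finger_gap: 0.363
```

```bash
cat >> h.py <<'E'
def pinm(f,s):
    C=cloud(f); d=C-s["position"]
    for lo in(-.108,-.1,-.092):
        k=(abs(d[...,0])<.02)&(abs(d[...,1])<.012)&(d[...,2]>lo)&(d[...,2]<lo+.008)
        if k.any():
            q=np.percentile(C[k],[2,98],axis=0)*1000; print("pin",lo,k.sum(),"c",round(q[0,0]+8,1),round((q[0,1]+q[1,1])/2,1),"wy",round(q[1,1]-q[0,1],1))
E
python3 - <<'E'
from h import *
s=st(); f=snap("wrist","w11"); s=st(); pinm(f,s); w,a=bore(f)
E
```

```text
t 14.7 pos [569.8  10.2 186.3] yawy 90.99 xax [-0.0038 -0.0024 -1.    ] F [-1.57 -0.35 -1.54] gap 34.5
t 14.75 pos [569.8  10.2 186.3] yawy 90.99 xax [-0.0039 -0.0025 -1.    ] F [ 0.92  0.2  -2.23] gap 34.8
pin -0.108 35 c 567.5 9.9 wy 14.1
pin -0.1 36 c 567.8 10.2 wy 14.4
pin -0.092 41 c 567.9 9.8 wy 14.9
stop (2168, array([568.3,  16.7]), array([59.5, 60.9]), 90.0)
```

Emit:
jog_arm:
  deltas: "1 0.07 0.6 0 0.0025 -0.004 0; 1 0 0 -0.8 0 0 0; 1 0 0 -0.7 0 0 0; 1 0 0 0 0 0 0; 1 0 0 0 0 0 0"

```text
time: 15.38
position: [0.571, 0.0164, 0.1712]
orientation: [0.708, -0.006, 0.706, 0.006]
wrist_force: [0.6, 0.3, -2.3]
finger_gap: 0.36
```

```bash
python3 - <<'E'
from h import *
s=st(); f=snap("wrist","w12"); s=st(); pinm(f,s); w,a=bore(f)
g=cv2.resize(f["pixels"][80:300,220:440],None,fx=2.7,fy=2.7,interpolation=cv2.INTER_CUBIC); cv2.imwrite("pics/w12c.png",g)
E
```

```text
t 15.38 pos [571.   16.4 171.2] yawy 90.98 xax [ 2.e-03  1.e-04 -1.e+00] F [ 0.55  0.26 -2.28] gap 34.2
t 15.43 pos [570.9  16.5 171.1] yawy 90.98 xax [ 1.9e-03  1.0e-04 -1.0e+00] F [-0.51 -0.14 -2.5 ] gap 34.8
pin -0.108 31 c 569.5 16.4 wy 14.1
pin -0.1 35 c 569.5 16.7 wy 14.3
pin -0.092 43 c 569.9 16.1 wy 14.7
stop (2407, array([568.7,  16.2]), array([61.4, 60.1]), 0.3)
```

View pics/w12c.png

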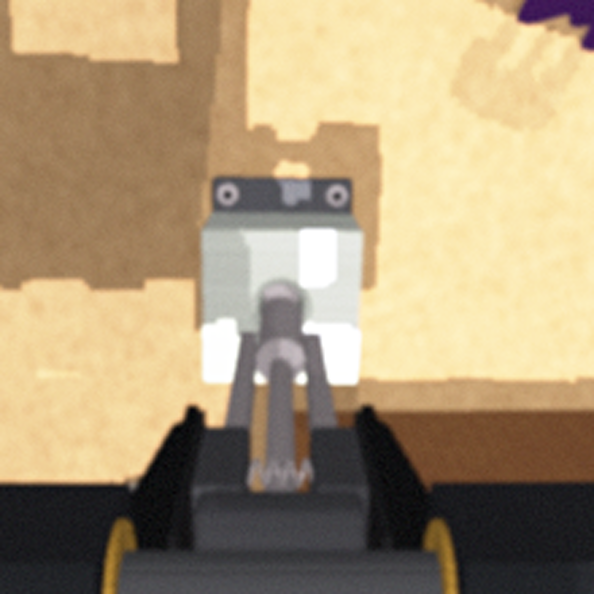

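The pin foot at (280,320) sits over the bore ring at (282,300), 10 mm above it. Lowering gently, with a small x trim.

Emit:
jog_arm:
  deltas: "1 -0.06 0 -0.5 0 -0.002 0; 1 0 0 -0.4 0 0 0; 1 0 0 -0.2 0 0 0; 1 0 0 -0.2 0 0 0; 1 0 0 0 0 0 0"

```text
time: 16.05
position: [0.5703, 0.0164, 0.1574]
orientation: [0.709, -0.006, 0.706, 0.006]
wrist_force: [-0.2, 0.8, -2.1]
finger_gap: 0.363
```

```bash
python3 - <<'E'
from h import *
for i in range(3): s=st(); f=grab("wrist")
E
```

```text
t 16.05 pos [570.3  16.4 157.4] yawy 90.98 xax [ 0.0042  0.     -1.    ] F [-0.18  0.8  -2.11] gap 34.5
t 16.1 pos [570.4  16.4 157.5] yawy 90.98 xax [ 4.5e-03  1.0e-04 -1.0e+00] F [ 0.41 -0.01 -2.59] gap 34.5
t 16.15 pos [570.5  16.4 157.7] yawy 90.97 xax [ 0.0048  0.     -1.    ] F [-0.34 -0.11 -1.81] gap 34.4
```

Emit:
jog_arm:
  deltas: "1 0 0 -0.3 0 0.004 0; 1 0 0 -0.3 0 0 0; 1 0 0 -0.2 0 0 0; 1 0 0 0 0 0 0"

```text
time: 16.7
position: [0.5707, 0.0164, 0.1493]
orientation: [0.707, -0.006, 0.707, 0.006]
wrist_force: [0.1, -0.2, -1.5]
finger_gap: 0.365
```

```bash
python3 - <<'E'
from h import *
for i in range(3): s=st(); f=grab("wrist")
E
```

```text
t 16.7 pos [570.7  16.4 149.3] yawy 90.98 xax [ 8.e-04 -0.e+00 -1.e+00] F [ 0.06 -0.18 -1.51] gap 34.7
t 16.75 pos [570.7  16.4 149.4] yawy 90.98 xax [ 9.e-04  0.e+00 -1.e+00] F [-0.34 -0.49 -1.27] gap 34.6
t 16.8 pos [570.8  16.4 149.5] yawy 90.97 xax [ 0.0012 -0.     -1.    ] F [ 0.28  0.44 -2.56] gap 34.8
```

Emit:
jog_arm:
  deltas: "1 0 0 -0.1 0 0 0; 1 0 0 -0.1 0 0 0; 1 0 0 0 0 0 0"

```text
time: 17.23
position: [0.571, 0.0164, 0.1478]
orientation: [0.708, -0.006, 0.706, 0.006]
wrist_force: [-0.1, 0.1, -1.7]
finger_gap: 0.362
```

Emit:
jog_arm:
  deltas: "1 0 0 -0.1 0 0 0; 1 0 0 -0.1 0 0 0; 1 0 0 0 0 0 0"

```text
time: 17.6
position: [0.571, 0.0163, 0.1457]
orientation: [0.708, -0.006, 0.706, 0.006]
wrist_force: [0.3, 0.1, -2.2]
finger_gap: 0.367
```

Emit:
jog_arm:
  deltas: "1 0 0 -0.1 0 0 0; 1 0 0 -0.1 0 0 0; 1 0 0 0 0 0 0"

```text
time: 17.98
position: [0.571, 0.0163, 0.1435]
orientation: [0.708, -0.006, 0.706, 0.006]
wrist_force: [-0.8, -0.3, -1.9]
finger_gap: 0.363
```

Emit:
jog_arm:
  deltas: "1 0 0 -0.1 0 0 0; 1 0 0 -0.1 0 0 0; 1 0 0 0 0 0 0"

```text
time: 18.35
position: [0.571, 0.0164, 0.1414]
orientation: [0.708, -0.006, 0.706, 0.006]
wrist_force: [0.4, -0.2, -1.9]
finger_gap: 0.363
```

Emit:
jog_arm:
  deltas: "1 0 0 -0.1 0 0 0; 1 0 0 0 0 0 0"

```text
time: 18.6
position: [0.571, 0.0163, 0.1403]
orientation: [0.708, -0.006, 0.706, 0.006]
wrist_force: [-0.5, 0.6, -1.3]
finger_gap: 0.36
```

Emit:
jog_arm:
  deltas: "1 0 0 -0.1 0 0 0; 1 0 0 0 0 0 0"

```text
time: 18.85
position: [0.571, 0.0163, 0.1392]
orientation: [0.708, -0.006, 0.706, 0.006]
wrist_force: [0.5, 1.0, -2.0]
finger_gap: 0.364
```

Emit:
jog_arm:
  deltas: "1 0 0 -0.1 0 0 0; 1 0 0 0 0 0 0"

```text
time: 19.1
position: [0.5714, 0.0163, 0.1389]
orientation: [0.708, -0.006, 0.706, 0.006]
wrist_force: [-0.5, 0.1, -2.4]
finger_gap: 0.365
```

Emit:
jog_arm:
  deltas: "1 0 0 -0.1 0 0 0; 1 0 0 0 0 0 0"

```text
time: 19.35
position: [0.5716, 0.0164, 0.1388]
orientation: [0.708, -0.006, 0.706, 0.006]
wrist_force: [-0.1, 0.0, -1.1]
finger_gap: 0.363
```

Emit:
jog_arm:
  deltas: "1 0 0 -0.1 0 0 0; 1 0 0 0 0 0 0"

```text
time: 19.6
position: [0.5718, 0.0164, 0.1388]
orientation: [0.708, -0.006, 0.706, 0.006]
wrist_force: [-1.1, 0.3, 0.7]
finger_gap: 0.361
```

Contact felt at TCP z ≈ 138.8 mm. Building the press slowly.

Emit:
jog_arm:
  deltas: "1 0 0 -0.15 0 0 0; 1 0 0 0 0 0 0"

```text
time: 19.85
position: [0.5719, 0.0164, 0.1384]
orientation: [0.708, -0.006, 0.706, 0.006]
wrist_force: [-3.2, -0.0, 0.5]
finger_gap: 0.362
```

```bash
python3 - <<'E'
from h import *
for i in range(4): s=st(); f=grab("wrist")
E
```

```text
t 19.85 pos [571.9  16.4 138.4] yawy 90.98 xax [ 3.7e-03 -2.0e-04 -1.0e+00] F [-3.16 -0.04  0.47] gap 34.4
t 19.9 pos [572.   16.4 138.4] yawy 90.98 xax [ 3.9e-03 -2.0e-04 -1.0e+00] F [-2.43  0.49  3.89] gap 34.4
t 19.95 pos [572.   16.4 138.4] yawy 90.98 xax [ 3.9e-03 -2.0e-04 -1.0e+00] F [-2.63 -0.49  3.58] gap 34.5
t 20.0 pos [572.   16.4 138.4] yawy 90.98 xax [ 3.9e-03 -1.0e-04 -1.0e+00] F [-2.41  0.19  2.34] gap 35.1
```

Emit:
jog_arm:
  deltas: "1 -0.1 0 -0.2 0 0.003 0; 1 0 0 0 0 0 0"

```text
time: 20.3
position: [0.5719, 0.0163, 0.1375]
orientation: [0.708, -0.006, 0.706, 0.006]
wrist_force: [-1.3, 0.2, 1.1]
finger_gap: 0.365
```

```bash
python3 - <<'E'
from h import *
for i in range(3): s=st(); f=grab("wrist")
E
```

```text
t 20.3 pos [571.9  16.3 137.5] yawy 90.98 xax [ 3.2e-03 -2.0e-04 -1.0e+00] F [-1.35  0.19  1.13] gap 34.6
t 20.35 pos [571.8  16.4 137.4] yawy 90.98 xax [ 3.1e-03 -2.0e-04 -1.0e+00] F [-1.91  0.3   3.14] gap 34.2
t 20.4 pos [571.9  16.3 137.4] yawy 90.98 xax [ 3.1e-03 -2.0e-04 -1.0e+00] F [-1.22  0.47  3.47] gap 34.7
```

Emit:
jog_arm:
  deltas: "1 -0.05 0 -0.25 0 0 0; 1 0 0 0 0 0 0"

```text
time: 20.7
position: [0.5718, 0.0164, 0.1359]
orientation: [0.709, -0.006, 0.706, 0.006]
wrist_force: [-1.8, 0.0, 0.9]
finger_gap: 0.362
```

```bash
python3 - <<'E'
from h import *
for i in range(3): s=st(); f=grab("wrist")
E
```

```text
t 20.7 pos [571.8  16.4 135.9] yawy 90.98 xax [ 4.e-03 -2.e-04 -1.e+00] F [-1.77  0.01  0.94] gap 34.4
t 20.75 pos [571.8  16.4 135.9] yawy 90.98 xax [ 4.e-03 -1.e-04 -1.e+00] F [-1.6   0.4   2.35] gap 34.5
t 20.8 pos [571.8  16.4 135.9] yawy 90.98 xax [ 4.1e-03 -2.0e-04 -1.0e+00] F [-2.03  0.58  3.41] gap 34.6
```

Emit:
jog_arm:
  deltas: "1 -0.05 0 -0.25 0 0.002 0; 1 0 0 0 0 0 0"

```text
time: 21.1
position: [0.5719, 0.0164, 0.1347]
orientation: [0.708, -0.006, 0.706, 0.006]
wrist_force: [-1.4, 0.1, 1.4]
finger_gap: 0.36
```

```bash
python3 - <<'E'
from h import *
for i in range(3): s=st(); f=grab("wrist")
E
```

```text
t 21.1 pos [571.9  16.4 134.7] yawy 90.98 xax [ 3.3e-03 -2.0e-04 -1.0e+00] F [-1.39  0.13  1.42] gap 34.2
t 21.15 pos [571.9  16.4 134.6] yawy 90.98 xax [ 3.3e-03 -2.0e-04 -1.0e+00] F [-2.65 -0.19  4.18] gap 34.9
t 21.2 pos [571.9  16.4 134.6] yawy 90.98 xax [ 3.4e-03 -2.0e-04 -1.0e+00] F [-2.42  0.04  4.3 ] gap 34.4
```

Emit:
jog_arm:
  deltas: "1 -0.05 0 -0.2 0 0.002 0; 1 0 0 0 0 0 0"

```text
time: 21.5
position: [0.5722, 0.0164, 0.1346]
orientation: [0.708, -0.006, 0.706, 0.006]
wrist_force: [-2.5, -0.4, 1.4]
finger_gap: 0.367
```

```bash
python3 - <<'E'
from h import *
for i in range(3): s=st(); f=grab("wrist")
E
```

```text
t 21.5 pos [572.2  16.4 134.6] yawy 90.98 xax [ 0.003 -0.    -1.   ] F [-2.5  -0.44  1.43] gap 34.8
t 21.55 pos [572.2  16.4 134.6] yawy 90.98 xax [ 0.0031 -0.     -1.    ] F [-3.71 -0.41  4.85] gap 34.5
t 21.6 pos [572.2  16.4 134.5] yawy 90.98 xax [ 0.0031  0.     -1.    ] F [-3.79 -0.13  5.82] gap 34.7
```

The dead stop is reached at TCP z ≈ 134.6 mm, 4.2 mm below first contact. Raising the press in steps toward 16 N, which is a reading of about +14.

Emit:
jog_arm:
  deltas: "1 -0.1 0 -0.2 0 0 0"

```text
time: 21.78
position: [0.5722, 0.0164, 0.1344]
orientation: [0.709, -0.006, 0.705, 0.006]
wrist_force: [-3.7, 0.8, 15.4]
finger_gap: 0.366
```

```bash
python3 - <<'E'
from h import *
for i in range(3): s=st(); f=grab("wrist")
E
```

```text
t 21.77 pos [572.2  16.4 134.4] yawy 90.98 xax [ 0.0055  0.     -1.    ] F [-3.68  0.81 15.35] gap 34.8
t 21.82 pos [572.2  16.5 134.5] yawy 90.98 xax [ 0.0056  0.     -1.    ] F [-2.89  0.05 10.32] gap 34.8
t 21.88 pos [572.2  16.5 134.5] yawy 90.98 xax [ 5.6e-03  1.0e-04 -1.0e+00] F [-4.1   0.97  9.64] gap 34.6
```

Emit:
jog_arm:
  deltas: "1 -0.1 0 -0.22 0 0.002 0; 1 -0.05 0 -0.22 0 0.001 0"

```text
time: 22.18
position: [0.5727, 0.0165, 0.1344]
orientation: [0.71, -0.006, 0.704, 0.006]
wrist_force: [-4.5, 0.2, 10.9]
finger_gap: 0.365
```

```bash
python3 - <<'E'
from h import *
for i in range(4): s=st(); f=grab("wrist")
E
```

```text
t 22.18 pos [572.7  16.5 134.4] yawy 90.98 xax [ 0.0073  0.     -1.    ] F [-4.54  0.17 10.88] gap 34.6
t 22.23 pos [572.7  16.5 134.4] yawy 90.97 xax [ 7.4e-03  1.0e-04 -1.0e+00] F [-4.5   0.77 11.12] gap 34.6
t 22.27 pos [572.7  16.5 134.4] yawy 90.98 xax [ 7.3e-03  1.0e-04 -1.0e+00] F [-3.43  0.39 11.07] gap 34.3
t 22.32 pos [572.7  16.5 134.4] yawy 90.97 xax [ 7.4e-03  1.0e-04 -1.0e+00] F [-4.22  1.24 11.15] gap 34.3
```

Emit:
jog_arm:
  deltas: "1 -0.1 0 -0.28 0 0.005 0; 1 -0.1 0 -0.28 0 0.003 0"

```text
time: 22.62
position: [0.5733, 0.0165, 0.1343]
orientation: [0.709, -0.006, 0.705, 0.006]
wrist_force: [-6.1, -0.5, 13.3]
finger_gap: 0.367
```

```bash
python3 - <<'E'
from h import *
for i in range(22):
    s=ctrl.observe(); print(np.round(s["wrist_force"],1).tolist(),end=" ")
    if i>3 and s["wrist_force"][2]<8: break
    grab("wrist")
st()
E
```

```text
[-6.1, -0.5, 13.3] [-5.4, 0.6, 12.9] [-5.5, 0.5, 13.4] [-4.1, 1.1, 13.6] [-4.4, 0.2, 12.7] [-5.1, 0.3, 13.4] [-4.8, 0.0, 13.4] [-4.9, 0.7, 13.0] [-4.0, 0.7, 12.6] [-5.4, 1.1, 13.4] [-5.1, 0.1, 13.5] [-5.0, 0.7, 12.4] [-4.3, 2.0, 12.9] [-5.1, 0.6, 13.4] [-4.1, 0.4, 12.4] [-4.9, 0.3, 11.9] [-4.8, 1.0, 13.7] [-5.0, 0.4, 13.4] [-4.1, 0.3, 13.6] [-4.6, 1.4, 13.6] [-4.3, 0.2, 13.5] [-3.7, 1.3, 12.7] t 23.73 pos [573.3  16.5 134.3] yawy 90.98 xax [ 0.0057  0.     -1.    ] F [-4.77  1.5  13.3 ] gap 34.8
```

Held at about 15 N on the seat (13.2 reading plus 2.1 N of weight) for over a second. Unloading, releasing the pin and lifting.

Emit:
jog_arm:
  deltas: "1 -0.15 0 0.05 0 0.003 0; 1 -0.05 0 0.02 0 0.002 0; 1 0 0 0 0 0 0"

```text
time: 24.1
position: [0.5724, 0.0164, 0.1344]
orientation: [0.708, -0.006, 0.706, 0.006]
wrist_force: [-0.1, -0.5, 2.2]
finger_gap: 0.359
```

```bash
python3 - <<'E'
from h import *
for i in range(2): s=st(); f=grab("wrist")
E
```

```text
t 24.1 pos [572.4  16.4 134.4] yawy 90.96 xax [ 4.e-03 -1.e-04 -1.e+00] F [-0.06 -0.49  2.19] gap 34.1
t 24.15 pos [572.3  16.4 134.4] yawy 90.97 xax [ 3.8e-03 -1.0e-04 -1.0e+00] F [-0.46  0.49  1.62] gap 34.9
```

Emit:
jog_arm:
  deltas: "0.6 0 0 0 0 0 0; 0.58 0 0 0 0 0 0; 0.565 0 0 0 0 0 0; 0.557 0 0 0 0 0 0; 0.557 0 0 0 0 0 0"

```text
time: 24.82
position: [0.5725, 0.0164, 0.1343]
orientation: [0.709, -0.006, 0.706, 0.006]
wrist_force: [1.1, -0.0, 2.1]
finger_gap: 0.443
```

Emit:
jog_arm:
  deltas: "0.557 0 0 0.3 0 0 0; 0.557 0 0 0.4 0 0 0; 0.557 0 0 0 0 0 0"

```text
time: 25.2
position: [0.5714, 0.0164, 0.1399]
orientation: [0.708, -0.006, 0.707, 0.006]
wrist_force: [0.9, 0.1, -1.6]
finger_gap: 0.445
```

```bash
python3 - <<'E'
from h import *
s=st(); f=snap("wrist","w13"); s=st(); C=cloud(f); g=f["pixels"].mean(2)
m=(abs(C[...,0]-.569)<.012)&(abs(C[...,1]-.016)<.012)&(C[...,2]>.055)
h,e=np.histogram(C[m][:,2],np.arange(.055,.2,.01)); print(h)
E
```

```text
t 25.2 pos [571.4  16.4 139.9] yawy 90.97 xax [ 1.4e-03 -2.0e-04 -1.0e+00] F [ 0.86  0.09 -1.62] gap 42.3
t 25.25 pos [571.2  16.4 139.7] yawy 90.97 xax [ 9.e-04 -1.e-04 -1.e+00] F [ 0.52  0.15 -1.12] gap 42.4
[ 57 271  33  75  59  96 106  92  87 126 344  85 997   0]
```

Emit:
jog_arm:
  deltas: "0.557 0 0 0.6 0 0 0; 0.557 0 0 0.8 0 0 0; 0.557 0 0 1 0 0 0; 0.557 0 0 2 0 0 0; 0.557 0 0 3 0 0 0; 0.557 0 0 2 0 0 0; 0.557 0 0 0 0 0 0; 0.557 0 0 0 0 0 0"

```text
time: 26.25
position: [0.5714, 0.0164, 0.2413]
orientation: [0.708, -0.006, 0.706, 0.006]
wrist_force: [-0.3, 1.0, -1.9]
finger_gap: 0.445
```

```bash
python3 - <<'E'
from h import *
s=st(); f=snap("wrist","w14"); s=st(); tips(f,s); C=cloud(f)
m=(abs(C[...,0]-.569)<.014)&(abs(C[...,1]-.016)<.014)&(C[...,2]>.055)&(C[...,2]<.11)
print("pin",m.sum(),np.round(np.percentile(C[m],[2,50,98],axis=0)*1000,1))
k=m&(C[...,2]>.068); print("top",k.sum(),np.round(np.percentile(C[k],[2,50,98],axis=0)*1000,1) if k.any() else "")
print("stand",rects(f,.506,.2560,.06,.037,.053,.045))
E
```

```text
t 26.25 pos [571.4  16.4 241.3] yawy 90.97 xax [ 3.9e-03 -3.0e-04 -1.0e+00] F [-0.27  0.96 -1.92] gap 42.3
t 26.3 pos [571.4  16.4 241.3] yawy 90.97 xax [ 3.9e-03 -4.0e-04 -1.0e+00] F [-0.4   0.22  0.27] gap 42.2
legs -0.08 [[61.0, 565.2, 575.6, -1.0, 4.9], [60.0, 564.8, 575.0, 26.4, 32.1]]
legs -0.06 [[77.0, 565.3, 575.0, -0.9, 4.9], [77.0, 564.9, 574.5, 26.4, 32.0]]
pin 173 [[561.3   9.1  56. ]
 [567.5  16.2  73.5]
 [576.2  23.4  75.1]]
top 145 [[561.4   9.1  69.8]
 [568.8  16.2  73.7]
 [576.3  23.4  75.1]]
stand (2230, array([505.9, 253.6]), array([81.2, 55.5]), 84.8)
```

The long pin stands upright in the bore: its top is at (568.9, 16.2, 73.6), so the foot is about 26 mm below the mouth. Returning to the stand.

Emit:
jog_arm:
  deltas: "0.557 -0.3 3 0 0 0.003 -0.02; 0.557 -0.6 5.5 0 0 0 -0.02; 0.557 -0.8 5.5 0 0 0 -0.02; 0.557 -0.8 5.5 0 0 0 -0.02; 0.557 -0.5 3.5 0 0 0 -0.02; 0.557 0 0 0 0 0 0; 0.557 0 0 0 0 0 0"

```text
time: 27.18
position: [0.5359, 0.2508, 0.2308]
orientation: [0.701, 0.03, 0.711, -0.033]
wrist_force: [0.8, 0.1, -1.2]
finger_gap: 0.442
```

```bash
python3 - <<'E'
from h import *
s=st(); f=snap("wrist","w15"); s=st(); tips(f,s)
print("stand",rects(f,.506,.2560,.06,.037,.053,.045))
C=cloud(f); m=(C[...,2]<.03)&(C[...,2]>.0)&(abs(C[...,0]-.506)<.02)&(abs(C[...,1]-.256)<.03)
print("pit",m.sum(),np.round(np.percentile(C[m],[2,50,98],axis=0)*1000,1))
E
```

```text
t 27.18 pos [535.9 250.8 230.8] yawy 84.91 xax [-0.0143 -0.0046 -0.9999] F [ 0.83  0.06 -1.24] gap 42.0
t 27.23 pos [535.9 250.6 230.7] yawy 84.88 xax [-0.0145 -0.0043 -0.9999] F [-0.86 -0.18 -0.95] gap 41.7
legs -0.08 [[59.0, 527.0, 536.7, 233.7, 239.4], [62.0, 529.4, 539.2, 260.2, 266.7]]
legs -0.06 [[74.0, 527.4, 537.5, 234.0, 239.5], [76.0, 529.9, 540.1, 260.2, 266.6]]
stand (2147, array([506.6, 256.4]), array([75.1, 54.1]), 85.0)
pit 547 [[499.4 234.7   6.9]
 [510.3 256.4   8.9]
 [518.9 278.   28.6]]
```

Emit:
jog_arm:
  deltas: "0.557 -1.5 0.3 0 0.004 -0.0145 0; 0.557 -1.4 0.3 -1 0 0 0; 0.557 0 0 -3 0 0 0; 0.557 0 0 -3 0 0 0; 0.557 0 0 -2 0 0 0; 0.557 0 0 0 0 0 0; 0.557 0 0 0 0 0 0"

```text
time: 28.1
position: [0.5055, 0.2503, 0.1359]
orientation: [0.706, 0.034, 0.707, -0.035]
wrist_force: [-0.6, -0.3, -1.0]
finger_gap: 0.445
```

```bash
python3 - <<'E'
from h import *
s=st(); f=snap("wrist","w16"); s=st(); tips(f,s)
print("stand",rects(f,.506,.2560,.06,.037,.053,.045))
E
```

```text
t 28.1 pos [505.5 250.3 135.9] yawy 84.38 xax [-0.0012 -0.002  -1.    ] F [-0.65 -0.34 -1.05] gap 42.3
t 28.15 pos [505.4 250.3 135.9] yawy 84.39 xax [-0.0013 -0.0021 -1.    ] F [-0.27 -0.39 -1.11] gap 42.3
legs -0.08 [[59.0, 497.3, 507.9, 233.7, 239.2], [60.0, 500.1, 510.1, 259.9, 266.3]]
legs -0.06 [[74.0, 497.6, 507.7, 233.6, 239.2], [75.0, 500.4, 510.4, 259.8, 266.4]]
stand (2754, array([506.1, 256.4]), array([75.2, 56.7]), 85.4)
```

Emit:
jog_arm:
  deltas: "0.557 0.15 0.63 0 0 0 0.014; 0.557 0 0 0 0 0 0; 0.557 0 0 0 0 0 0"

```text
time: 28.52
position: [0.5085, 0.2577, 0.1385]
orientation: [0.707, 0.029, 0.706, -0.029]
wrist_force: [-0.4, -0.3, -1.6]
finger_gap: 0.442
```

```bash
python3 - <<'E'
from h import *
s=st(); f=snap("wrist","w17"); s=st(); tips(f,s)
print("stand",rects(f,.506,.2560,.06,.037,.053,.045))
E
```

```text
t 28.52 pos [508.5 257.7 138.5] yawy 85.25 xax [ 2.8e-03 -5.0e-04 -1.0e+00] F [-0.45 -0.31 -1.58] gap 42.0
t 28.57 pos [508.5 257.7 138.6] yawy 85.24 xax [ 2.9e-03 -4.0e-04 -1.0e+00] F [-0.24 -0.11 -1.06] gap 42.4
legs -0.08 [[60.0, 500.9, 511.6, 241.1, 246.6], [61.0, 503.2, 513.1, 267.4, 273.9]]
legs -0.06 [[72.0, 501.0, 511.0, 241.0, 246.5], [78.0, 503.3, 513.6, 267.4, 273.8]]
stand (2836, array([506.4, 256.3]), array([75.2, 56.3]), 85.3)
```

Tips at (508, 257.5) against the stand at (506.4, 256.3), so a small trim and then down.

Emit:
jog_arm:
  deltas: "0.557 -0.13 -0.1 -0.8 0 0.003 0; 0.557 0 0 -0.8 0 0 0; 0.557 0 0 -0.8 0 0 0; 0.557 0 0 -0.6 0 0 0; 0.557 0 0 0 0 0 0"

```text
time: 29.2
position: [0.5063, 0.2562, 0.1053]
orientation: [0.706, 0.029, 0.707, -0.03]
wrist_force: [0.3, -0.2, -0.9]
finger_gap: 0.444
```

```bash
python3 - <<'E'
from h import *
for i in range(2): s=st(); f=grab("wrist")
E
```

```text
t 29.2 pos [506.3 256.2 105.3] yawy 85.24 xax [-0.0022 -0.0012 -1.    ] F [ 0.27 -0.23 -0.88] gap 42.2
t 29.25 pos [506.5 256.3 105.7] yawy 85.24 xax [-0.0016 -0.001  -1.    ] F [ 0.05  0.02 -1.02] gap 42.1
```

In the pit with no contact, tips about 16 mm above the floor. Continuing to the floor.

Emit:
jog_arm:
  deltas: "0.557 0 0 -0.5 0 0 0; 0.557 0 0 -0.5 0 0 0; 0.557 0 0 -0.3 0 0 0; 0.557 0 0 0 0 0 0"

```text
time: 29.8
position: [0.5072, 0.2566, 0.093]
orientation: [0.707, 0.029, 0.706, -0.029]
wrist_force: [-0.4, -0.1, -0.8]
finger_gap: 0.446
```

Emit:
jog_arm:
  deltas: "0.557 0 0 -0.1 0 0 0; 0.557 0 0 -0.1 0 0 0; 0.557 0 0 0 0 0 0"

```text
time: 30.18
position: [0.5074, 0.2567, 0.0912]
orientation: [0.707, 0.029, 0.706, -0.029]
wrist_force: [-0.2, 0.2, -1.6]
finger_gap: 0.442
```

Emit:
jog_arm:
  deltas: "0.557 0 0 -0.1 0 0 0; 0.557 0 0 0 0 0 0"

```text
time: 30.42
position: [0.5075, 0.2568, 0.0902]
orientation: [0.707, 0.029, 0.706, -0.029]
wrist_force: [-1.4, 0.2, -1.5]
finger_gap: 0.445
```

Emit:
jog_arm:
  deltas: "0.557 0 0 -0.1 0 0 0; 0.557 0 0 0 0 0 0"

```text
time: 30.68
position: [0.5076, 0.2568, 0.0892]
orientation: [0.707, 0.029, 0.706, -0.029]
wrist_force: [0.2, -0.4, -1.4]
finger_gap: 0.442
```

Emit:
jog_arm:
  deltas: "0.557 0 0 -0.1 0 0 0; 0.557 0 0 0 0 0 0"

```text
time: 30.92
position: [0.5082, 0.2569, 0.0892]
orientation: [0.707, 0.03, 0.706, -0.029]
wrist_force: [-0.6, -0.5, -1.1]
finger_gap: 0.441
```

```bash
python3 - <<'E'
from h import *
for i in range(3): s=st(); f=grab("wrist")
E
```

```text
t 30.93 pos [508.2 256.9  89.2] yawy 85.24 xax [ 2.5e-03  5.0e-04 -1.0e+00] F [-0.63 -0.5  -1.14] gap 41.8
t 30.98 pos [508.1 256.9  89.1] yawy 85.24 xax [ 2.4e-03  5.0e-04 -1.0e+00] F [0.77 0.02 0.33] gap 42.5
t 31.02 pos [508.2 257.   89.1] yawy 85.24 xax [ 2.4e-03  6.0e-04 -1.0e+00] F [-0.56 -0.24 -0.37] gap 42.3
```

The tips are on the pit floor, at the same TCP height as at pick-up. Releasing and rising.

Emit:
jog_arm:
  deltas: "0.52 0 0 0 0 0 0; 0.4 0 0 0 0 0 0; 0.2 0 0 0 0 0 0; 0.1 0 0 0 0 0 0; 0.1 0 0 0 0 0 0"

```text
time: 31.7
position: [0.5082, 0.257, 0.0891]
orientation: [0.707, 0.03, 0.706, -0.029]
wrist_force: [0.3, -0.3, 0.1]
finger_gap: 0.843
```

Emit:
jog_arm:
  deltas: "0.1 0 0 1 0 0 0; 0.1 0 0 3 0 0 0; 0.1 0 0 4 0 0 0; 0.1 0 0 4 0 0 0; 0.1 0 0 3 0 0 0; 0.1 3 0 1 0 0 0; 0.1 0 0 0 0 0 0; 0.1 0 0 0 0 0 0"

```text
time: 32.7
position: [0.5373, 0.2568, 0.2593]
orientation: [0.708, 0.03, 0.705, -0.028]
wrist_force: [0.8, 1.1, -0.0]
finger_gap: 0.905
```

```bash
python3 - <<'E'
from h import *
s=st(); f=snap("wrist","w18"); t=snap("top","t18"); snap("scene","s18")
for n,q in(("w",f),("t",t)):
    print(n,"stand",rects(q,.506,.256,.06,.037,.053,.045),"tongs",rects(q,.506,.256,.06,.115,.15,.132))
C=cloud(t); m=(abs(C[...,0]-.569)<.02)&(abs(C[...,1]-.016)<.02)&(C[...,2]>.06); print("pin",m.sum(),np.round(np.median(C[m],0)*1000,1),round(C[m][:,2].max()*1000,1))
p=t["pixels"][150:280,200:460]; q=cv2.imread("pics/top0.png")
d=cv2.absdiff(q,t["pixels"]).max(2); n,l,sa,ce=cv2.connectedComponentsWithStats((d[60:300,190:470]>60).astype(np.uint8))
print([(int(a[4]),(ce[i]+[190,60]).round().tolist()) for i,a in enumerate(sa) if i and a[4]>8])
cv2.imwrite("pics/e.png",np.vstack([cv2.resize(p,(600,300)),cv2.resize(f["pixels"][100:300,160:480],(480,300)) if 0 else cv2.copyMakeBorder(cv2.resize(f["pixels"],(480,300)),0,0,0,120,cv2.BORDER_CONSTANT)]))
E
```

```text
t 32.7 pos [537.3 256.8 259.3] yawy 85.26 xax [ 0.0054  0.002  -1.    ] F [ 0.85  1.15 -0.02] gap 86.0
w stand (1263, array([506.9, 256.4]), array([75.1, 53.8]), 85.3) tongs (753, array([506.2, 256.4]), array([41.4, 19.7]), 85.3)
t stand (51, array([515.4, 225.5]), array([14.9, 27. ]), 89.1) tongs (19, array([510.6, 268.6]), array([11.3,  8.3]), 88.3)
pin 25 [568.5  16.   70.6] 75.8
[(6915, [236.0, 200.0]), (9, [341.0, 181.0]), (18, [424.0, 184.0]), (73, [307.0, 205.0]), (83, [260.0, 213.0]), (47, [303.0, 219.0]), (284, [327.0, 258.0]), (35, [223.0, 261.0]), (46, [253.0, 280.0]), (126, [231.0, 286.0]), (26, [198.0, 290.0])]
```

View pics/e.png

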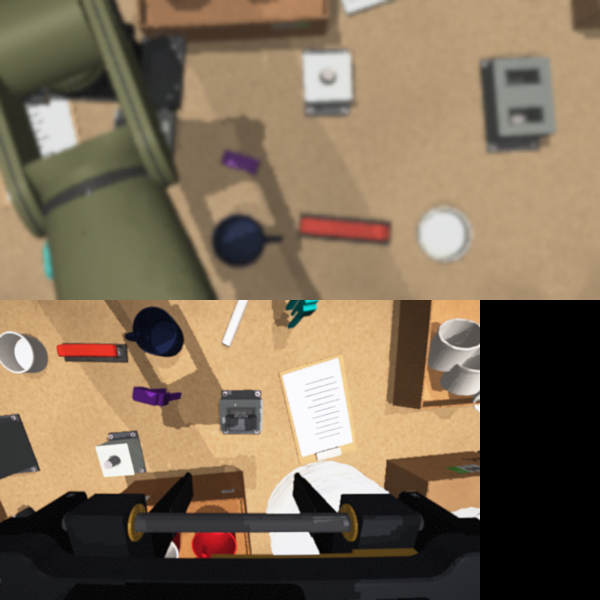

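The final pictures show the long pin in the bore at (327,76), the short pin still in its well at (515,118), and the well that held the long pin empty. The tongs stand upright in their stand at (240,415), and the bystanders look in place. The robot is clear, so I'm handing in.

```bash
python3 -c "
from h import *
print(order.close_job()); st()"
```

```text
the job is handed in; nothing more can be done
None
the job is handed in; nothing more can be done
```

The job is done and handed in at about 33 s of robot time; the hand-in reports no verdict. I took the grey tongs from the stand, lifted the long pin out of the +x well with them, and set it in the bore. I then stood the tongs back in their stand and backed the gripper clear.

**Pressing:** I first felt the seat at TCP z ≈ 138.8 mm, and it stopped dead about 4.2 mm lower. I held it there at about 15 N (13.2 N read at the wrist plus 2.1 N of tongs and pin weight) for 1.1 s. That is slightly under the 16 N asked. There was also about 5 N of sideways force while pressing, which I took off before letting go of the pin.

**Last checks:**
- **Long pin:** it stands upright on the bore axis, within about 1 mm by camera. Its top is near z = 73.6 mm, so the foot is about 26 mm below the mouth.
- **Tongs:** they are upright in the stand, centred within 1 mm, and the arm reached the same height on release as at pick-up.
- **Short pin and bystanders:** the short pin is still in its well. The bystanders I could see looked in place by eye; I did not measure them. The last pictures did not show the pad, roll and dispenser clearly.

**Checks that failed or disagreed:**
- The final top-camera measurement of the stand and tongs was useless because the arm blocked the view, so those figures come from the wrist camera alone.
- The gripper read 34.7 mm across the tongs with the pin held, not the 37 mm expected. I put this down to give in the pads; the pin did not visibly slip.

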